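Park the heat lamp and lift out the egg dish level

ROBOT

A 6-joint arm with a two-finger parallel gripper is mounted at the origin on the work surface. World frame = base frame: x ahead of the robot, y to its left, z up, the work surface at z = 0. Lengths are in m, angles in degrees, forces in N, time in s.
With the tool pointing down it reaches from about 0.375 to 0.9 m from the base axis. Payload 3.1 kg.
Tool frame: the origin (TCP) lies between the finger pads; the fingertips stand 19 mm ahead of it and the grasp point (between the pads) is the TCP; z points along the fingers, x is the direction in which the jaws open and shut, and the axes are right-handed (so a half turn about z gives the same grasp; the last joint's range is limited). The gripper opens to 87 mm and grips with 3 to 60 N. Pads are 19 mm wide; open, the fingers measure 117 mm over their backs; the gripper's body (75 mm by 190 mm) begins 51 mm behind the grasp point.
Start: joints at [-80.529, 30.224, 82.088, -0, 67.689, -10.227], TCP at [0.211, -0.588, 0.242] pointing down, gripper open.
Joint ranges: [-176.69, 176.69], [-43.24, 126.21], [12.49, 139.97], [-82, 262], [0, 151.66], [-163.58, 163.58]. Speed limits (degrees/s): [159.86, 159.86, 180, 180, 180, 180].

INTERFACE

Orientations are given as a 3x3 rotation matrix whose columns are the frame's x, y, z axes.
In Python, from rig import read_state, capture, camera_info, hand_in, spot_in, silhouettes gives the robot as it stands.
- The arm moves only by the shell command python3 -m jog 'ROWS'. ROWS is text: rows parted by semicolons, each of 7 numbers parted by spaces: the shift along the tool's x, y, z in m, then the turn, a rotation vector about the tool's x, y, z in degrees, then the opening, from 0 (shut) to 1 (fully open). A call has 1 to 8 rows; each row is the pose to reach, as a shift and turn from the pose commanded when the call began, along the tool's axes at that moment; what a row does not reach only later rows make up. A row lasts 1/8 s, in which the tool goes at most 62.5 mm and 10.7 degrees, less where a joint would pass 70% of its speed; a pose out of reach is approached as far as the arm can. A call with a gripper value outside its range is refused whole. The fingers move at their own pace and stop on an object; the grip force is fixed at half the most. Time passes only in rows, so rows that repeat a pose let the fingers close. It gives the time, the measured TCP pose, the force and the opening at its end, in the units of the state.
- read_state(): the state, without advancing time (a new reading comes with each control period).
- capture(name): name is "scene" or "top"; returns (picture, depth): 480x640x3 uint8, red, green, blue; 480x640 float32, m along the optical axis (not along the pixel's ray), 0 where there is no reading.
- camera_info(name): a dict with "vfov" (degrees; the focal length in pixels is half the picture's height over the tangent of half this angle, whatever the lens; pixels are square), "cx", "cy" (the principal point, pixels), "R" (3x3) and "t" (3): a world point X has camera coordinates R X + t. Camera axes: x right, y down, z forward; pixel columns grow to the right and rows downward; lengths in m; the calibration is good to about 2 mm. A picture is of the moment at which its call begins. camera_info takes no time and is no camera call.
- hand_in(): hands the job in, once; it reports no verdict.
Trained networks look in the newest picture that a camera, given by its name, has taken for a name from the list of things; names that differ only in an ending like _2 or _b are one class to them, and where a whole thing is asked for, a point or a joint stands for the part that bears it (a point fixed in the world has none). Each returns a list of dicts, best first, with "score" (0 to 1); they miss things now and then, are a little off and sometimes report something else, mostly with a low value. They report only what shows in the picture. A call takes as long as a camera call. They do not tell look-alikes from the thing itself.
- spot_in(label, camera): "centre" ([x, y, z] in m, in world coordinates, good to about 4 mm: the middle of the surface that is visible of it).
- silhouettes(label, camera): "region" (480x640 bool, what is visible of it).
The state is a dict: "time_s": time; "joint_positions": joint angles; "qvel": joint speeds; "tau": joint torques, N m; "position": TCP position; "tcp_rot": TCP orientation; "force": force on the tool from outside, world axes, zero at the start; "moment": the same for the moment, N m; "opening": opening from 0.0 (shut) to 1.0 (fully open).
Only numpy, scipy, OpenCV 4.12 (cv2) and the standard library are available. Lean on these libraries where they do the work, as an engineer would, in place of code of your own. Each camera call takes 0.05 s, during which the arm holds its last target.

TASK

Slide the heat lamp along its rail by the knob on its carriage, without touching the hot shade, until the carriage is up against the stop collar at the end away from the dish rack (on the robot's left). Then take the glass dish with the tortoise egg out of the rack and hold it up over the rack, its base about 10 cm above the rack, still and level, so that the egg stays in its cradle. Finish while holding it there with the lamp still parked, and leave the other dishes and everything else where they are.

Things in the scene. Friction and masses are not known exactly. Their poses are not given: they have to be found in the camera images.
- lamp_stand: Fixed stand of the heat lamp: an aluminium rail 25 x 25 mm and 600 mm long, carried level on two posts behind the bamboo board; rail axis 235 mm above the table. Origin on the table under the middle of the rail; its y axis runs along the rail (+y to the robot's left, towards the parking stop), z up. A dark steel stop collar with a rubber buffer is clamped near each end of the travel; no collar stands higher than 254 mm.
- lamp (a joint): Position of the black lamp carriage along the rail, in m: 0 at the stop on the robot's right, growing along the stand's +y, 0.37 with the carriage up against the parking stop on the left. The carriage slides with about 3 N of friction and stays where it is left.
- lamp_knob (a point): Centre of the top of the upright black knob on the lamp carriage: a cylinder 24 mm in diameter and 36 mm high, its top 293 mm and its foot (the carriage's flat top, 45 mm across the rail by 60 mm along it) 257 mm above the table. Moves with the carriage. A round arm leads from the carriage towards the robot to the shade.
- shade: The hot lamp shade that rides on the carriage: an aluminium cone open downwards, 100 mm in diameter at the mouth, with a white ceramic socket on top. Its axis is 170 mm from the rail's axis, on the robot's side of it. Origin on its axis at the rail's height (235 mm above the table); the mouth is 75 mm below that, the top 30 mm above it. Do not touch.
- rack: Fixed wooden dish rack on the bamboo board, 92 x 290 x 30 mm high, with three round slots 64 mm in diameter and 14 mm deep in a row along its y axis, 90 mm apart, the middle one at its centre. Origin at the centre of its underside, which lies 18 mm above the table; z up, so its top is at z = 30 mm and the slot floors at z = 16 mm.
- egg_dish: The dish to lift: a straight-sided open glass dish 60 mm in diameter and 50 mm high, wall 3 mm, about 90 g, with a small black plastic cradle (covering its floor) in which one egg lies. It stands in one of the three slots of the rack (any of them), with 36 mm showing above the rack. Origin at the centre of its underside, z up. The same glass dish as the other two; only the contents differ.
- egg: The loose pale tortoise egg lying in the cradle of the dish, 35 mm long, 26 mm thick, about 18 g. Origin at its centre, 21.7 mm above the underside of the dish and on the dish's axis; its x axis is its long axis. It stays below the rim of the dish.
- empty_dish: Bystander: an empty glass dish, the same 60 x 50 mm, in another slot of the rack. Origin at the centre of its underside.
- cork_dish: Bystander: a glass dish, the same 60 x 50 mm, with a flat cork disc 12 mm thick on its floor, in another slot. Origin at the centre of its underside.
- ramp: Bystander: a loose pale ceramic ramp, about 120 x 85 mm and 64 mm high, on the left part of the board, below the lamp's parking place. Origin at the centre of its underside.
- snake_hook: Bystander: a loose small chrome snake hook with a rubber grip, 260 mm long, lying along x near the left edge of the board, at most 20 mm high. Origin under its shaft.
- scoop: Bystander: a loose green plastic scoop, 170 x 58 mm and 34 mm high, on the right part of the board. Origin at its underside.
- insect_box: Bystander: a fixed clear acrylic insect box with a hinged flap in its top, 200 x 130 x 130 mm high, left of the board. Origin at the centre of its underside.
- mister: Bystander: a loose white plastic bottle 70 mm in diameter and 190 mm high, at the far right beside the lamp stand. Origin at the centre of its underside.
- water_bowl: Bystander: a loose terracotta bowl 110 mm in diameter and 35 mm high, right of the board. Origin at the centre of its underside.
Mind the look-alikes: they are no part of the job. Leave any turquoise look-alike of the egg_dish alone.

How it is judged:
By the outcome, as a careful person would: the job done as asked, in the order asked, and still so for the second after the job is handed in, while the arm keeps its last pose, push and grip.
It also fails if it takes over 58 s, if anything falls off the work surface, if the arm or the gripper's body presses on something with over 40 N, if the wrist force passes 120 N, or if a joint passes its speed limit or range.

## Working session

There is one attempt and no reset: what is moved stays moved. The work goes in short steps, Python scripts to look and compute and a shell command to move; the robot and the scene stay as the last step left them, time stands still between calls to the robot, and variables do not carry over. Pictures are saved under pics/ and viewed, and the job is handed in when it is done.

```bash
ls; mkdir -p pics; python3 - <<'E'
from rig import *
import cv2,numpy as np
s=read_state();print({k:np.round(v,3).tolist() for k,v in s.items()})
for n in("scene","top"):
    p,d=capture(n);cv2.imwrite(f"pics/{n}0.png",p[:,:,::-1]);np.save(f"pics/{n}0d.npy",d);c=camera_info(n);print(n,c)
    for l in("lamp_knob","shade","rack","egg_dish","egg","empty_dish","cork_dish","lamp_stand","ramp"):
        print(l,[(np.round(q["centre"],3).tolist(),round(float(q["score"]),2)) for q in spot_in(l,n)])
print(read_state()["time_s"])
E
```

```text
pics
{'time_s': 0.0, 'joint_positions': [-80.53, 30.28, 82.156, -0.001, 67.689, -10.227], 'qvel': [0.088, 0.041, -0.017, -0.07, -0.036, 0.105], 'tau': [-0.001, -44.005, -17.659, 0.063, 0.058, -0.0], 'position': [0.211, -0.588, 0.241], 'tcp_rot': [[0.337, -0.941, -0.0], [-0.941, -0.337, 0.002], [-0.002, -0.0, -1.0]], 'force': [0.166, -0.431, -0.173], 'moment': [0.037, -0.009, 0.023], 'opening': 0.996}
scene {'vfov': 55.22087081623519, 'cx': 325.0010480728328, 'cy': 236.6549715974708, 'R': array([[-0.83728819, -0.54675924,  0.00167933],
       [-0.37271085,  0.56850391, -0.73340979],
       [ 0.40004388, -0.61470126, -0.67978471]]), 't': array([0.47850866, 0.3316345 , 1.16010111])}
lamp_knob []
shade [([0.456, -0.072, 0.067], 0.69), ([0.473, -0.014, 0.205], 0.58)]
rack [([0.433, -0.022, 0.046], 0.78)]
egg_dish [([0.742, 0.118, 0.028], 0.87), ([0.471, 0.024, 0.069], 0.82), ([0.729, -0.054, 0.027], 0.55)]
egg [([0.468, 0.02, 0.07], 0.57), ([0.484, 0.238, 0.056], 0.39)]
empty_dish []
cork_dish [([0.435, -0.156, 0.066], 0.66)]
lamp_stand [([0.65, 0.006, 0.225], 0.63)]
ramp [([0.48, 0.238, 0.058], 0.77)]
top {'vfov': 55.22021392260723, 'cx': 317.68703751815053, 'cy': 241.3391676789264, 'R': array([[ 0.02799523, -0.99928527,  0.02540113],
       [-0.99280363, -0.0307556 , -0.11573695],
       [ 0.11643546, -0.02197825, -0.99295505]]), 't': array([-0.02565317,  0.57107389,  1.58705538])}
lamp_knob [([0.51, -0.036, 0.237], 0.96)]
shade [([0.484, -0.029, 0.205], 0.89)]
rack [([0.481, -0.03, 0.203], 0.62), ([0.444, -0.1, 0.05], 0.61)]
egg_dish [([0.744, 0.117, 0.01], 0.81), ([0.751, -0.06, 0.007], 0.73), ([0.468, 0.032, 0.038], 0.44), ([0.58, -0.439, 0.125], 0.25)]
egg [([0.467, 0.019, 0.067], 0.55)]
empty_dish [([0.447, -0.078, 0.036], 0.63)]
cork_dish [([0.438, -0.153, 0.056], 0.69), ([0.467, 0.032, 0.041], 0.57)]
lamp_stand [([0.647, -0.03, 0.246], 0.56)]
ramp [([0.447, -0.34, 0.028], 0.68), ([0.488, 0.237, 0.058], 0.58)]
1.0
```

View pics/scene0.png

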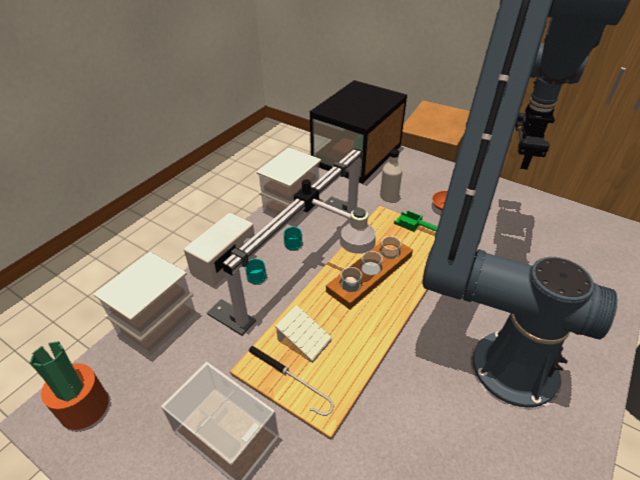

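View pics/top0.png

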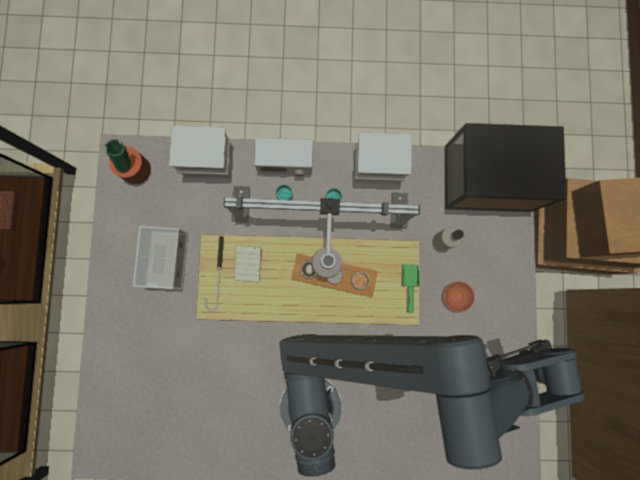

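```bash
cat > h.py <<'E'
from rig import *
import cv2,numpy as np
def cloud(n,d):
    c=camera_info(n);f=240/np.tan(np.radians(c["vfov"]/2))
    v,u=np.mgrid[:480,:640];P=np.stack([(u-c["cx"])/f*d,(v-c["cy"])/f*d,d],-1)
    W=(P-c["t"])@c["R"];W[d==0]=np.nan;return W
def proj(n,X):
    c=camera_info(n);f=240/np.tan(np.radians(c["vfov"]/2));q=c["R"]@np.array(X)+c["t"];return q[:2]/q[2]*f+[c["cx"],c["cy"]]
E
python3 - <<'E'
from h import *
a=cv2.imread("pics/top0.png");b=cv2.imread("pics/scene0.png")
cv2.imwrite("pics/z1.png",cv2.resize(a[170:310,200:420],None,fx=3.6,fy=3.6,interpolation=2))
cv2.imwrite("pics/z2.png",cv2.resize(b[140:320,210:430],None,fx=3.3,fy=3.3,interpolation=2))
T=cloud("top",np.load("pics/top0d.npy"));S=cloud("scene",np.load("pics/scene0d.npy"))
def sel(m,W):
    q=W[m];return np.round([np.nanmedian(q,0),np.nanmin(q,0),np.nanmax(q,0)],3).tolist(),len(q)
for n,W in(("top",T),("scene",S)):
    x,y,z=W[...,0],W[...,1],W[...,2]
    print(n)
    print(" carriage/knob",sel((z>.262)&(z<.31)&(x>.58)&(x<.72)&(abs(y)<.3),W))
    print(" rail",[ (yy,sel((z>.24)&(z<.252)&(x>.6)&(x<.7)&(abs(y-yy)<.015),W)[0]) for yy in(-.2,-.12,.1,.2)])
    print(" shade",sel((z>.2)&(z<.28)&(x>.42)&(x<.53)&(abs(y)<.1),W))
    print(" racktop",sel((z>.043)&(z<.053)&(x>.36)&(x<.56)&(abs(y+.06)<.2),W))
    print(" boxes",sel((x>.72)&(x<1)&(z>.1)&(abs(y)<.6),W))
E
```

```text
top
 carriage/knob ([[0.656, -0.037, 0.292], [0.636, -0.065, 0.262], [0.679, -0.01, 0.301]], 79)
 rail [(-0.2, [[0.654, -0.198, 0.248], [0.638, -0.213, 0.24], [0.675, -0.185, 0.252]]), (-0.12, [[0.657, -0.12, 0.247], [0.645, -0.135, 0.24], [0.671, -0.107, 0.252]]), (0.1, [[0.659, 0.1, 0.248], [0.646, 0.087, 0.242], [0.672, 0.113, 0.252]]), (0.2, [[0.659, 0.201, 0.247], [0.647, 0.185, 0.24], [0.673, 0.215, 0.252]])]
 shade ([[0.486, -0.034, 0.218], [0.449, -0.074, 0.2], [0.529, 0.005, 0.271]], 499)
 racktop ([[0.443, -0.11, 0.048], [0.385, -0.218, 0.043], [0.524, 0.081, 0.053]], 1098)
 boxes ([[0.851, -0.198, 0.17], [0.72, -0.6, 0.1], [0.951, 0.491, 0.241]], 10132)
scene
 carriage/knob ([[0.654, -0.032, 0.283], [0.635, -0.05, 0.262], [0.669, -0.008, 0.296]], 126)
 rail [(-0.2, [[0.65, -0.198, 0.248], [0.637, -0.214, 0.24], [0.676, -0.185, 0.252]]), (-0.12, [[0.653, -0.12, 0.248], [0.642, -0.134, 0.24], [0.669, -0.106, 0.252]]), (0.1, [[0.655, 0.1, 0.248], [0.645, 0.085, 0.24], [0.672, 0.115, 0.252]]), (0.2, [[0.657, 0.2, 0.248], [0.644, 0.185, 0.24], [0.673, 0.215, 0.252]])]
 shade ([[0.48, -0.021, 0.225], [0.446, -0.066, 0.2], [0.53, 0.005, 0.269]], 701)
 racktop ([[0.441, -0.04, 0.049], [0.383, -0.213, 0.043], [0.527, 0.082, 0.053]], 1278)
 boxes ([[0.841, 0.114, 0.169], [0.72, -0.6, 0.1], [0.95, 0.489, 0.238]], 10818)
```

```bash
ls pics
```

```text
scene0.png
scene0d.npy
top0.png
top0d.npy
z1.png
z2.png
```

View pics/z1.png

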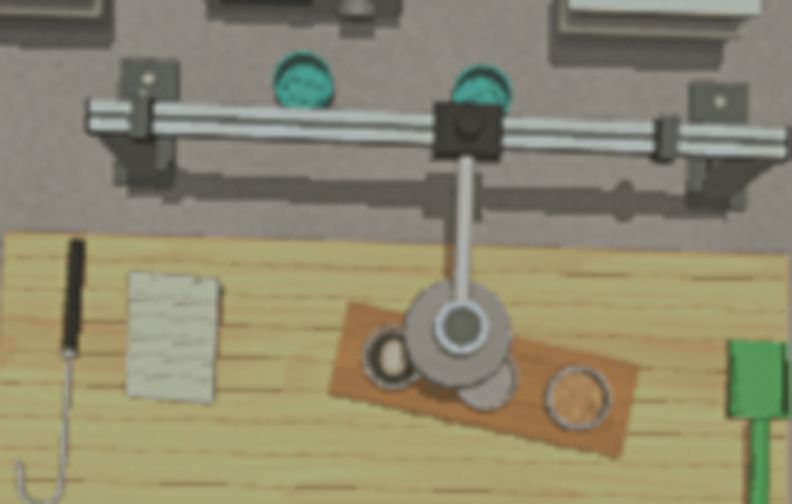

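View pics/z2.png

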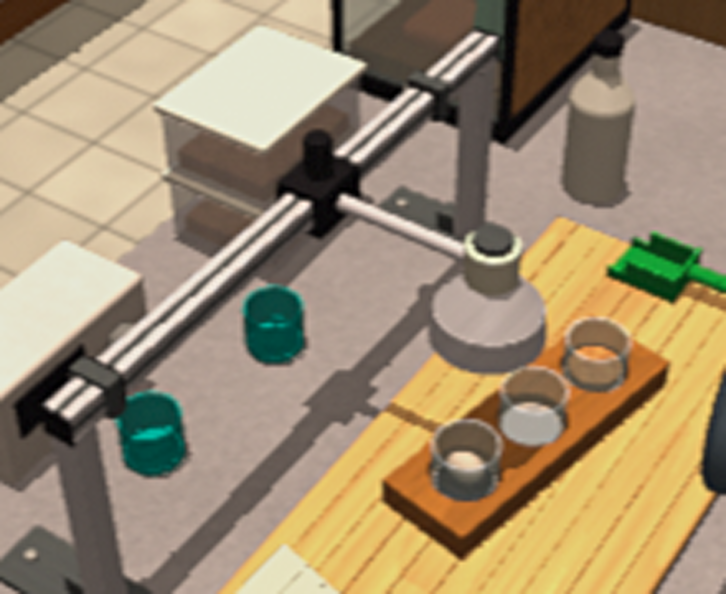

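```bash
python3 - <<'E'
from h import *
T=cloud("top",np.load("pics/top0d.npy"));S=cloud("scene",np.load("pics/scene0d.npy"))
for n,W in(("top",T),("scene",S)):
    x,y,z=W[...,0],W[...,1],W[...,2]
    m=(z>.284)&(z<.31)&(x>.58)&(x<.72)&(abs(y)<.3);q=W[m];print(n,"knob",q.mean(0).round(4),q.min(0).round(3),q.max(0).round(3),len(q))
    m=(z>.25)&(z<.264)&(x>.58)&(x<.72)&(abs(y+.035)<.06);q=W[m];print(" carr",q.mean(0).round(4),q.min(0).round(3),q.max(0).round(3),len(q))
    for lo,hi in((.2,.4),(-.4,-.12)):
        m=(z>.2505)&(z<.264)&(x>.6)&(x<.7)&(y>lo)&(y<hi);q=W[m];print(" collar",q.mean(0).round(4),q.min(0).round(3),q.max(0).round(3),len(q))
    m=(z>.06)&(z<.095)&(x>.36)&(x<.56)&(y<.1)&(y>-.22);q=W[m]
    cs=[q[(q[:,1]>a)&(q[:,1]<b)] for a,b in((-.02,.1),(-.11,-.02),(-.22,-.11))]
    for c in cs: print(" dish",len(c),c.mean(0).round(3),c.min(0).round(3),c.max(0).round(3))
for X in((.655,-.037,.293),(.655,-.037,.257)): print(proj("top",X),proj("scene",X))
E
```

```text
top knob [ 0.6573 -0.0369  0.2934] [ 0.647 -0.049  0.285] [ 0.671 -0.025  0.301] 52
 carr [ 0.6563 -0.0372  0.257 ] [ 0.635 -0.095  0.25 ] [0.681 0.023 0.264] 252
 collar [0.6605 0.2441 0.2535] [0.643 0.202 0.251] [0.679 0.287 0.261] 88
 collar [ 0.6571 -0.2169  0.2531] [ 0.64  -0.315  0.251] [ 0.675 -0.122  0.262] 124
 dish 92 [0.471 0.025 0.073] [ 0.443 -0.002  0.06 ] [0.501 0.05  0.092]
 dish 37 [ 0.444 -0.078  0.081] [ 0.425 -0.097  0.065] [ 0.473 -0.043  0.09 ]
 dish 70 [ 0.438 -0.156  0.08 ] [ 0.411 -0.186  0.06 ] [ 0.466 -0.127  0.091]
scene knob [ 0.6558 -0.0348  0.292 ] [ 0.645 -0.05   0.284] [ 0.669 -0.023  0.296] 62
 carr [ 0.652  -0.0288  0.2566] [ 0.632 -0.094  0.25 ] [0.682 0.023 0.264] 227
 collar [0.6593 0.245  0.2535] [0.642 0.202 0.251] [0.678 0.29  0.257] 114
 collar [ 0.6549 -0.2168  0.253 ] [ 0.637 -0.313  0.251] [ 0.676 -0.127  0.258] 86
 dish 330 [0.471 0.021 0.074] [ 0.441 -0.011  0.06 ] [0.5   0.051 0.089]
 dish 266 [ 0.453 -0.067  0.075] [ 0.423 -0.102  0.06 ] [ 0.484 -0.037  0.089]
 dish 255 [ 0.436 -0.155  0.074] [ 0.406 -0.188  0.06 ] [ 0.466 -0.125  0.089]
[330.08464797 203.91707387] [306.87996427 181.98379354]
[329.47228261 206.22351269] [307.20726094 192.57566295]
```

```bash
python3 -m jog '0 0 -0.06 0 0 0 1; -0.02 -0.033 -0.11 0 0 0 1; -0.052 -0.085 -0.12 0 0 4 1; -0.084 -0.138 -0.12 0 0 8 1; -0.116 -0.19 -0.12 0 0 12 1; -0.148 -0.243 -0.12 0 0 16 1; -0.18 -0.295 -0.12 0 0 20.3 1; -0.212 -0.348 -0.12 0 0 20.3 1'
```

```text
time_s: 2.0
position: [0.4679, -0.2699, 0.3618]
tcp_rot: [[-0.011, -1.0, 0.001], [-1.0, 0.011, -0.001], [0.001, -0.001, -1.0]]
force: [0.8, 0.5, 0.0]
opening: 1.0
```

```bash
python3 -m jog '-0.047 -0.037 0 0 0 0 1; -0.094 -0.074 0 0 0 0 1; -0.141 -0.111 0 0 0 0 1; -0.188 -0.148 0 0 0 0 1; -0.225 -0.178 0 0 0 0 1; -0.236 -0.1865 0 0 0 0 1; -0.236 -0.1865 0 0 0 0 1; -0.236 -0.1865 0.02 0 0 0 1'; python3 - <<'E'
from h import *
print(read_state()["position"])
p,d=capture("top");cv2.imwrite("pics/t1.png",cv2.resize(p[150:290,220:440,::-1],None,fx=3.6,fy=3.6))
p,d=capture("scene");cv2.imwrite("pics/s1.png",cv2.resize(p[100:260,220:430,::-1],None,fx=3.6,fy=3.6))
E
```

```text
time_s: 3.0
position: [0.6561, -0.0391, 0.3433]
tcp_rot: [[-0.012, -1.0, 0.004], [-1.0, 0.012, -0.002], [0.002, -0.004, -1.0]]
force: [-0.2, -0.8, 0.3]
opening: 1.0
[ 0.65606003 -0.0391385   0.34329487]
```

View pics/s1.png

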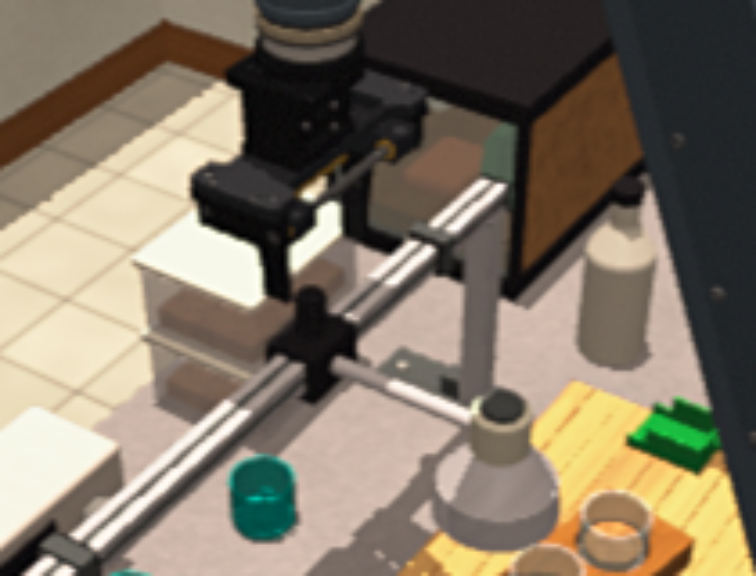

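```bash
python3 - <<'E'
from h import *
for y in(-.039+.05,-.039,-.039-.05):
  for z in(.324,.37): print(y,z,(proj("scene",(.656,y,z))-[220,100])*3.6)
E
```

```text
0.011000000000000003 0.324 [272.68060437 292.65631685]
0.011000000000000003 0.37 [269.96137705 239.4342655 ]
-0.039 0.324 [312.14878099 259.35865238]
-0.039 0.37 [310.53228856 206.6341495 ]
-0.089 0.324 [349.68685671 227.68933403]
-0.089 0.37 [349.0685566  175.47896923]
```

View pics/t1.png

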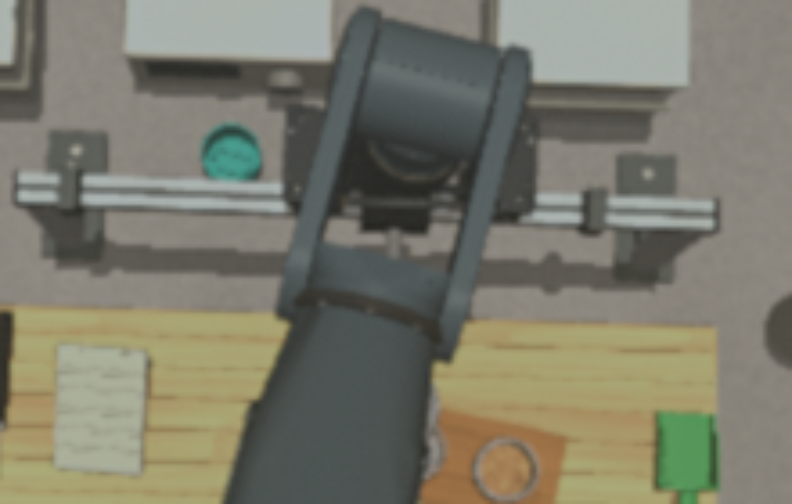

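```bash
python3 -m jog '-0.002 0 0.03 0 0 0 1; -0.002 0 0.05 0 0 0 1; -0.002 0 0.06 0 0 0 1; -0.002 0 0.06 0 0 0 0.2; -0.002 0 0.06 0 0 0 0.1; -0.002 0 0.06 0 0 0 0; -0.002 0 0.06 0 0 0 0; -0.002 0 0.06 0 0 0 0'
```

```text
time_s: 4.1
position: [0.6559, -0.0354, 0.2818]
tcp_rot: [[-0.01, -1.0, 0.0], [-1.0, 0.01, -0.0], [0.0, -0.0, -1.0]]
force: [-0.2, 0.4, -0.6]
opening: 0.519
```

```bash
python3 -m jog '0 0 0 0 0 0 0; 0 0 0 0 0 0 0; 0 0 0 0 0 0 0;0 0 0 0 0 0 0'
```

```text
time_s: 4.6
position: [0.6559, -0.036, 0.2815]
tcp_rot: [[-0.011, -1.0, -0.0], [-1.0, 0.011, -0.001], [0.001, 0.0, -1.0]]
force: [-0.4, -2.3, -0.4]
opening: 0.266
```

```bash
python3 -m jog '-0.01 0 0 0 0 0 0; -0.04 0 0 0 0 0 0; -0.075 0 0 0 0 0 0; -0.11 0 0 0 0 0 0; -0.145 0 0 0 0 0 0; -0.175 0 0 0 0 0 0; -0.195 0 0 0 0 0 0; -0.2 0 0 0 0 0 0'; python3 - <<'E'
from h import *
s=read_state();print(s["position"],s["force"])
p,d=capture("scene");cv2.imwrite("pics/s2.png",cv2.resize(p[100:300,180:430,::-1],None,fx=3,fy=3,interpolation=2))
E
```

```text
time_s: 5.6
position: [0.6575, 0.1659, 0.2815]
tcp_rot: [[-0.009, -1.0, -0.001], [-1.0, 0.009, -0.0], [0.0, 0.001, -1.0]]
force: [-1.4, -4.1, 1.1]
opening: 0.27
[0.65750046 0.16585351 0.28153001] [-1.36854453 -4.07170682  1.11414145]
```

View pics/s2.png

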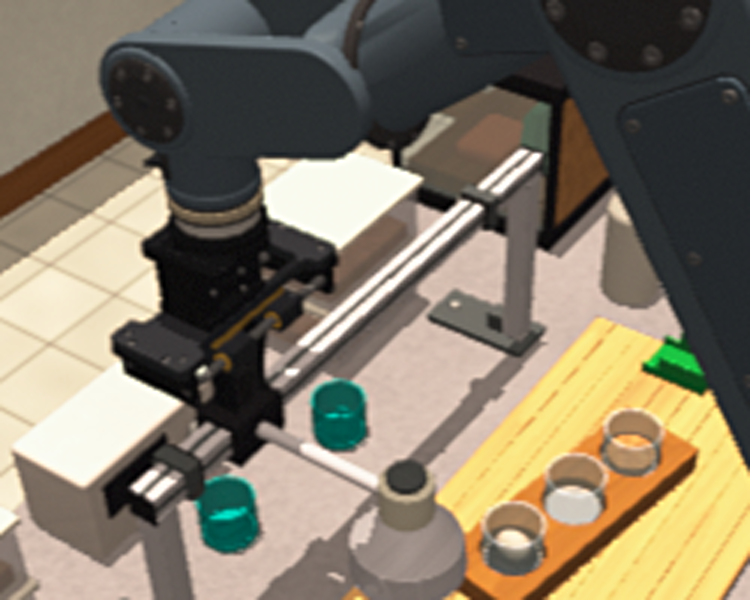

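```bash
python3 -m jog '-0.007 0 0 0 0 0 0; -0.014 0 0 0 0 0 0; -0.021 0 0 0 0 0 0; -0.027 0 0 0 0 0 0'; python3 -m jog '-0.003 0 0 0 0 0 0;-0.006 0 0 0 0 0 0'
```

```text
time_s: 6.15
position: [0.6577, 0.1917, 0.2815]
tcp_rot: [[-0.011, -1.0, -0.001], [-1.0, 0.011, -0.0], [0.0, 0.001, -1.0]]
force: [-3.1, -3.2, 1.5]
opening: 0.271
time_s: 6.4
position: [0.6578, 0.1978, 0.2815]
tcp_rot: [[-0.01, -1.0, -0.001], [-1.0, 0.01, -0.0], [0.0, 0.001, -1.0]]
force: [-4.1, -3.4, 1.9]
opening: 0.271
```

```bash
for i in 1 ; do python3 -m jog '-0.002 0 0 0 0 0 0;-0.004 0 0 0 0 0 0;-0.006 0 0 0 0 0 0'; done;  python3 -m jog '-0.002 0 0 0 0 0 0;-0.004 0 0 0 0 0 0'
```

```text
time_s: 6.78
position: [0.6578, 0.2018, 0.2815]
tcp_rot: [[-0.011, -1.0, -0.002], [-1.0, 0.011, -0.004], [0.004, 0.002, -1.0]]
force: [-4.8, -8.9, 2.9]
opening: 0.266
time_s: 7.02
position: [0.6579, 0.202, 0.2815]
tcp_rot: [[-0.012, -1.0, -0.003], [-1.0, 0.012, -0.011], [0.011, 0.003, -1.0]]
force: [-5.7, -17.2, 3.4]
opening: 0.269
```

```bash
python3 -m jog '0.004 0 0 0 0 0 0;0.004 0 0 0 0 0 0.4; 0.004 0 0 0 0 0 0.6; 0.004 0 0 0 0 0 0.8; 0.004 0 0 0 0 0 0.8; 0.004 0 0 0 0 0 0.8; 0.004 0 0 0 0 0 0.8'; python3 -m jog '0 0 -0.02 0 0 0 0.8;0 0 -0.06 0 0 0 0.8; 0 0 -0.08 0 0 0 0.8'
python3 - <<'E'
from h import *
s=read_state();print(s["position"],s["force"])
for n in("top","scene"):
    p,d=capture(n);cv2.imwrite(f"pics/{n}3.png",p[:,:,::-1]);W=cloud(n,d)
    x,y,z=W[...,0],W[...,1],W[...,2]
    m=(z>.06)&(z<.095)&(x>.36)&(x<.56)&(y<.1)&(y>-.22);q=W[m]
    for a,b in((-.02,.1),(-.11,-.02),(-.22,-.11)):
        c=q[(q[:,1]>a)&(q[:,1]<b)]
        if len(c):print(n," dish",len(c),c.mean(0).round(4),c.min(0).round(3),c.max(0).round(3))
        r=q[(q[:,1]>a)&(q[:,1]<b)&(q[:,2]>.080)]
        if len(r)>8:print("  rim",cv2.minEnclosingCircle(r[:,:2].astype("f4")))
    m=(z>.043)&(z<.053)&(x>.36)&(x<.56)&(y<.1)&(y>-.22);q=W[m][:,:2].astype("f4");print(" rack",cv2.minAreaRect(q))
E
python3 - <<'E'
import cv2
a=cv2.imread("pics/scene3.png");cv2.imwrite("pics/z3.png",cv2.resize(a[160:340,180:430],None,fx=3,fy=3,interpolation=2))
a=cv2.imread("pics/top3.png");cv2.imwrite("pics/z4.png",cv2.resize(a[170:310,200:420],None,fx=3.6,fy=3.6,interpolation=2))
E
```

```text
time_s: 7.9
position: [0.6584, 0.2037, 0.2815]
tcp_rot: [[-0.01, -1.0, 0.0], [-1.0, 0.01, 0.0], [-0.0, -0.0, -1.0]]
force: [0.9, 0.1, 0.1]
opening: 0.783
time_s: 8.28
position: [0.6592, 0.2037, 0.3642]
tcp_rot: [[-0.01, -1.0, 0.004], [-1.0, 0.01, 0.001], [-0.001, -0.004, -1.0]]
force: [-0.0, -0.1, -0.6]
opening: 0.798
[0.65921456 0.20367504 0.36422661] [-0.01520217 -0.1194761  -0.61948938]
top  dish 109 [0.4719 0.0203 0.0747] [ 0.443 -0.008  0.06 ] [0.501 0.05  0.093]
  rim ((0.4715227782726288, 0.02032022550702095), 0.029690992087125778)
top  dish 66 [ 0.4562 -0.0694  0.0804] [ 0.425 -0.097  0.061] [ 0.483 -0.039  0.091]
  rim ((0.4549483358860016, -0.06762903928756714), 0.029673872515559196)
top  dish 69 [ 0.4381 -0.1581  0.0793] [ 0.411 -0.202  0.061] [ 0.468 -0.127  0.091]
  rim ((0.4379746913909912, -0.15603522956371307), 0.030119968578219414)
 rack ((0.45471858978271484, -0.06860515475273132), (0.2901661694049835, 0.09218918532133102), 79.22460174560547)
scene  dish 324 [0.4706 0.0212 0.0741] [ 0.441 -0.012  0.06 ] [0.501 0.052 0.09 ]
  rim ((0.4720118045806885, 0.019813451915979385), 0.03258692845702171)
scene  dish 272 [ 0.4535 -0.0675  0.0745] [ 0.424 -0.099  0.06 ] [ 0.483 -0.037  0.089]
  rim ((0.4536381661891937, -0.06745857000350952), 0.03243158012628555)
scene  dish 253 [ 0.4363 -0.1557  0.0747] [ 0.407 -0.189  0.06 ] [ 0.467 -0.125  0.09 ]
  rim ((0.4360204041004181, -0.15648221969604492), 0.032211098819971085)
 rack ((0.4540156126022339, -0.06932717561721802), (0.2944486737251282, 0.09527693688869476), 78.9854965209961)
```

View pics/z3.png

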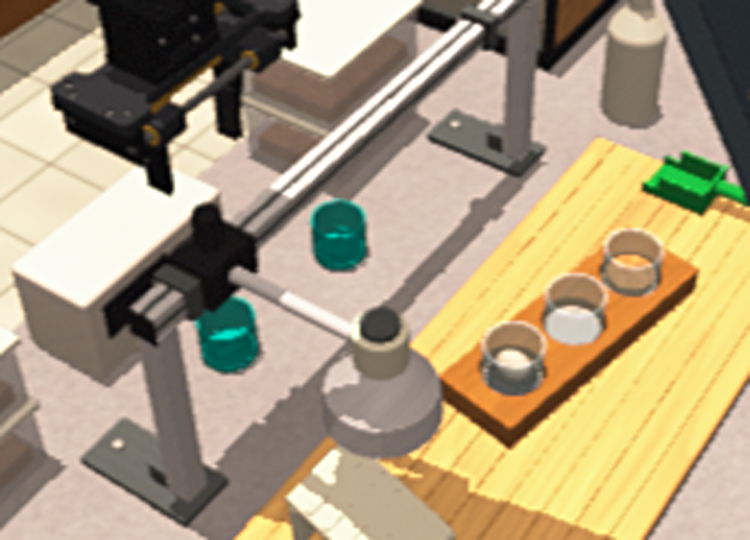

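View pics/z4.png

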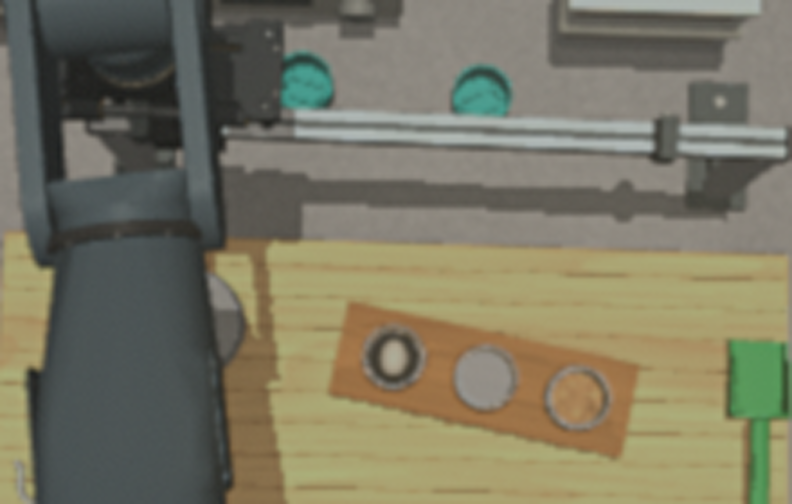

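```bash
python3 -m jog '0.03 0.01 0 0 0 -9 1; 0.065 0.035 0 0 0 -19 1; 0.1 0.07 0 0 0 -29 1; 0.135 0.105 0 0 0 -39 1; 0.165 0.14 0 0 0 -49 1; 0.18 0.17 0 0 0 -59 1; 0.185 0.184 0.02 0 0 -69 1; 0.186 0.186 0.05 0 0 -79 1'; python3 -m jog '0 0 0.03 0 0 -1 1;0 0 0.06 0 0 -1 1;0 0 0.08 0 0 -1 1; 0 0 0.08 0 0 -1 1'
```

```text
time_s: 9.38
position: [0.4693, 0.0191, 0.311]
tcp_rot: [[0.981, -0.197, 0.001], [-0.197, -0.981, -0.0], [0.001, 0.0, -1.0]]
force: [-0.5, 0.2, -0.2]
opening: 0.997
time_s: 9.88
position: [0.4685, 0.0198, 0.2295]
tcp_rot: [[0.983, -0.184, -0.006], [-0.184, -0.983, 0.001], [-0.006, -0.0, -1.0]]
force: [0.9, 0.1, 0.5]
opening: 1.001
```

```bash
python3 -m jog '0.003 -0.001 0.03 0 0 0 1;0.003 -0.001 0.07 0 0 0 1;0.003 -0.001 0.1 0 0 0 1;0.003 -0.001 0.11 0 0 0 1;0.003 -0.001 0.11 0 0 0 1'; python3 - <<'E'
from h import *
for i in range(2):
    for n in("top","scene"):
        p,d=capture(n);s=read_state();print(s["position"].round(4) if hasattr(s["position"],"round") else s["position"],np.round(s["tcp_rot"],3).tolist())
        cv2.imwrite(f"pics/{n}5.png",cv2.resize(p[190:350,250:440,::-1],None,fx=4,fy=3.75,interpolation=2))
E
```

```text
time_s: 10.5
position: [0.4738, 0.0199, 0.1217]
tcp_rot: [[0.983, -0.184, -0.0], [-0.184, -0.983, 0.0], [-0.0, -0.0, -1.0]]
force: [0.5, -0.9, 0.3]
opening: 1.003
[0.4743 0.0198 0.1223] [[0.983, -0.184, 0.002], [-0.184, -0.983, -0.0], [0.002, -0.0, -1.0]]
[0.4745 0.0198 0.1226] [[0.983, -0.184, 0.002], [-0.184, -0.983, -0.0], [0.002, 0.0, -1.0]]
[0.4745 0.0197 0.1227] [[0.983, -0.184, 0.003], [-0.184, -0.983, -0.001], [0.003, 0.0, -1.0]]
[0.4745 0.0198 0.1227] [[0.983, -0.184, 0.003], [-0.184, -0.983, -0.001], [0.003, 0.0, -1.0]]
```

View pics/scene5.png

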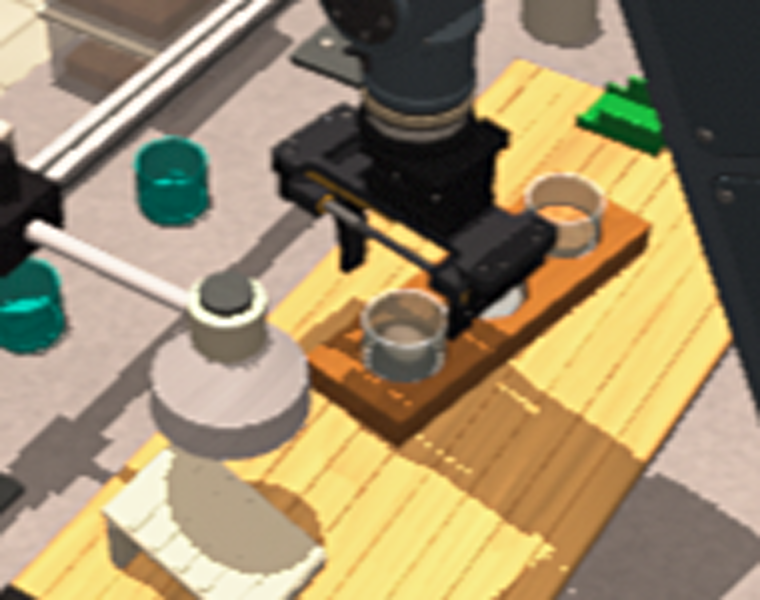

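```bash
python3 -m jog '-0.003 0 0.015 0 0 0 1;-0.003 0 0.03 0 0 0 1;-0.003 0 0.042 0 0 0 1;-0.003 0 0.049 0 0 0 1;-0.003 0 0.049 0 0 0 1;-0.003 0 0.049 0 0 0 0.9;-0.003 0 0.049 0 0 0 0.8;-0.003 0 0.049 0 0 0 0.77'
```

```text
time_s: 11.7
position: [0.4708, 0.0204, 0.0728]
tcp_rot: [[0.983, -0.184, 0.001], [-0.184, -0.983, -0.0], [0.001, 0.0, -1.0]]
force: [-1.3, -0.2, 0.5]
opening: 0.802
```

```bash
python3 -m jog '0 0 0 0 0 0 0.74;0 0 0 0 0 0 0.72;0 0 0 0 0 0 0.7;0 0 0 0 0 0 0.69;0 0 0 0 0 0 0.68; 0 0 0 0 0 0 0.66;0 0 0 0 0 0 0.6;0 0 0 0 0 0 0.5'; python3 -m jog '0 0 0 0 0 0 0.3;0 0 0 0 0 0 0;0 0 0 0 0 0 0;0 0 0 0 0 0 0'
```

```text
time_s: 12.7
position: [0.4713, 0.0203, 0.0727]
tcp_rot: [[0.983, -0.184, 0.002], [-0.184, -0.983, -0.0], [0.002, 0.0, -1.0]]
force: [2.6, -1.2, 0.0]
opening: 0.687
time_s: 13.2
position: [0.4713, 0.0203, 0.0727]
tcp_rot: [[0.983, -0.184, 0.001], [-0.184, -0.983, -0.0], [0.001, 0.0, -1.0]]
force: [4.0, -1.6, 0.9]
opening: 0.684
```

```bash
python3 -m jog '0 0 -0.001 0 0 0 0;0 0 -0.003 0 0 0 0;0 0 -0.006 0 0 0 0;0 0 -0.01 0 0 0 0;0 0 -0.014 0 0 0 0;0 0 -0.018 0 0 0 0;0 0 -0.021 0 0 0 0;0 0 -0.022 0 0 0 0'; python3 - <<'E'
from h import *
p,d=capture("scene");s=read_state();print(np.round(s["position"],4),np.round(s["force"],2),s["opening"])
cv2.imwrite("pics/s6.png",cv2.resize(p[190:350,250:440,::-1],None,fx=4,fy=3.75,interpolation=2))
E
```

```text
time_s: 14.2
position: [0.4694, 0.0208, 0.0946]
tcp_rot: [[0.983, -0.184, -0.002], [-0.184, -0.983, 0.0], [-0.002, -0.0, -1.0]]
force: [-0.0, -0.1, -1.1]
opening: 0.689
[0.4698 0.0207 0.0947] [-0.48 -0.2  -0.35] 0.6832373204574481
```

View pics/s6.png

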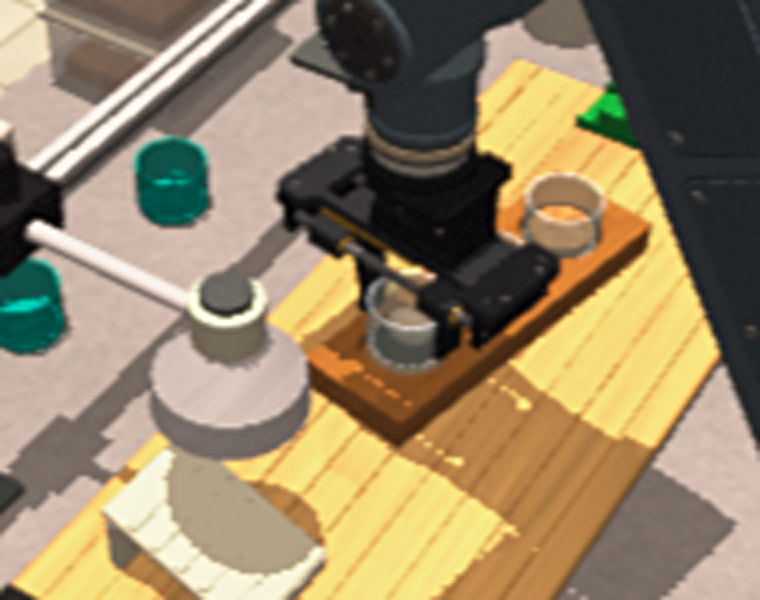

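```bash
python3 -m jog '0 0 -0.002 0 0 0 0;0 0 -0.006 0 0 0 0;0 0 -0.013 0 0 0 0;0 0 -0.021 0 0 0 0;0 0 -0.029 0 0 0 0;0 0 -0.037 0 0 0 0;0 0 -0.045 0 0 0 0;0 0 -0.053 0 0 0 0'; python3 -m jog '0 0 -0.008 0 0 0 0;0 0 -0.016 0 0 0 0;0 0 -0.024 0 0 0 0;0 0 -0.031 0 0 0 0;0 0 -0.036 0 0 0 0;0 0 -0.039 0 0 0 0;0 0 -0.04 0 0 0 0;0 0 -0.04 0 0 0 0'; python3 -m jog '0 0 0 0 0 0 0;0 0 0 0 0 0 0;0 0 0 0 0 0 0;0 0 0 0 0 0 0'; python3 - <<'E'
from h import *
for n in("top","scene"):
    p,d=capture(n);s=read_state();print(np.round(s["position"],4),np.round(s["force"],2),s["opening"],np.round(s["tcp_rot"],4).tolist())
    cv2.imwrite(f"pics/{n}7.png",cv2.resize(p[150:330,200:440,::-1],None,fx=3.3,fy=3.3,interpolation=2))
    W=cloud(n,d);np.save(f"pics/{n}7d.npy",d)
    for l in("egg","egg_dish","lamp_knob"):print(n,l,[(np.round(q["centre"],3).tolist(),round(float(q["score"]),2)) for q in spot_in(l,n)])
    x,y,z=W[...,0],W[...,1],W[...,2]
    q=W[(z>.284)&(z<.31)&(x>.58)&(x<.72)&(abs(y-.2)<.05)];print("knob",q.mean(0),len(q))
E
```

```text
time_s: 15.25
position: [0.4706, 0.0205, 0.1482]
tcp_rot: [[0.983, -0.184, 0.0], [-0.184, -0.983, -0.0], [0.0, -0.0, -1.0]]
force: [0.9, -0.1, -1.3]
opening: 0.684
time_s: 16.25
position: [0.4705, 0.0205, 0.1875]
tcp_rot: [[0.983, -0.184, -0.0], [-0.184, -0.983, 0.0], [-0.0, 0.0, -1.0]]
force: [0.1, -0.2, -0.7]
opening: 0.684
time_s: 16.75
position: [0.4706, 0.0205, 0.1875]
tcp_rot: [[0.983, -0.184, -0.0], [-0.184, -0.983, 0.0], [-0.0, -0.0, -1.0]]
force: [-0.6, 0.5, -1.2]
opening: 0.686
[0.4706 0.0205 0.1875] [-0.22 -0.16 -1.15] 0.6856280022502409 [[0.9829, -0.184, -0.0], [-0.184, -0.9829, 0.0], [-0.0, -0.0, -1.0]]
top egg [([0.434, -0.124, 0.049], 0.46)]
top egg_dish [([0.744, -0.058, 0.008], 0.61), ([0.746, 0.117, 0.012], 0.61)]
top lamp_knob [([0.514, 0.2, 0.237], 0.79)]
knob [0.65926971 0.20119702 0.29279818] 53
[0.4706 0.0205 0.1876] [-0.7   0.17 -0.97] 0.6851201593686214 [[0.9829, -0.184, 0.0], [-0.184, -0.9829, 0.0], [0.0, -0.0, -1.0]]
scene egg [([0.45, -0.064, 0.062], 0.31)]
scene egg_dish [([0.741, 0.121, 0.024], 0.75), ([0.47, 0.045, 0.18], 0.57)]
scene lamp_knob [([0.494, 0.212, 0.231], 0.93)]
knob [0.65736072 0.20319566 0.2920905 ] 82
```

View pics/scene7.png

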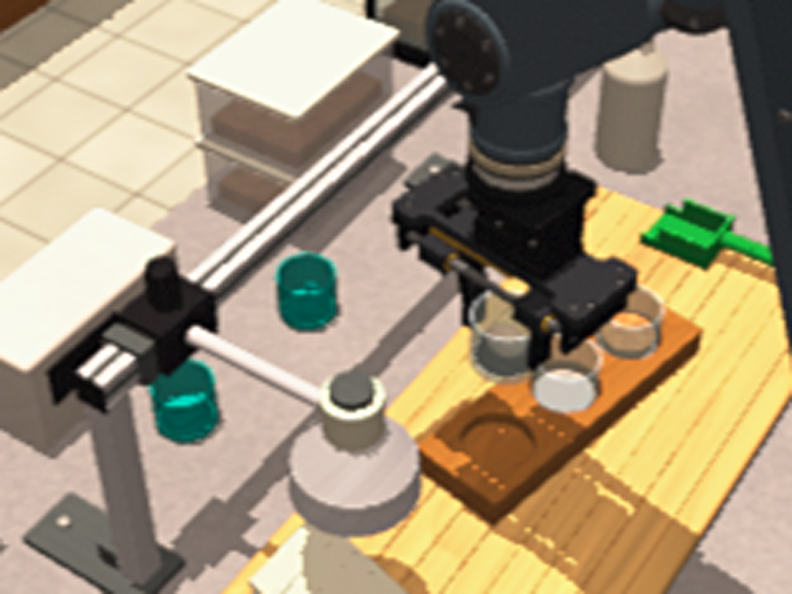

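View pics/top7.png

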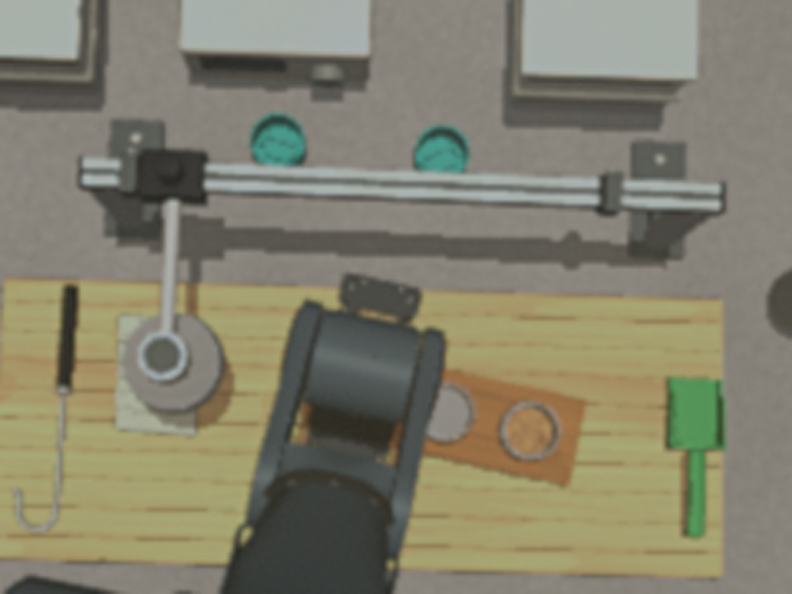

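```bash
python3 - <<'E'
from h import *
W=cloud("scene",np.load("pics/scene7d.npy"))
for z in(.148,.198):
  for o in(-.03,0,.03): print(z,o,((proj("scene",(.4706+.189*o,.0205+.982*o,z))-[200,150])*3.3).round())
x,y,z=W[...,0],W[...,1],W[...,2]
m=(np.hypot(x-.4706,y-.0205)<.034)&(z>.13)&(z<.23)&(y>.03);q=z[m];print(len(q),np.percentile(q,[1,5,50,95,99]))
m=(np.hypot(x-.4706,y-.0205)<.024)&(z>.155)&(z<.185);print(W[m].mean(0),m.sum())
E
```

```text
0.148 -0.03 [527. 340.]
0.148 0 [503. 359.]
0.148 0.03 [478. 378.]
0.198 -0.03 [530. 296.]
0.198 0 [505. 315.]
0.198 0.03 [480. 334.]
260 [0.15033043 0.15298599 0.17805427 0.19971485 0.20175257]
[0.47230031 0.0195718  0.18183481] 39
```

```bash
python3 -c "
from rig import *
print(hand_in()); s=read_state(); print(s['time_s'],s['position'],s['opening'])"
```

```text
the job is handed in; nothing more can be done
None
the job is handed in; nothing more can be done
```

The job is handed in: the lamp is parked against the left stop and the egg dish is held up over its slot.

- **Lamp:** I gripped the knob and slid the carriage left until it stopped at y ≈ 0.202 m, with the push rising to about 17 N. I then eased off, let go and lifted clear. The last pictures put the knob at y ≈ 0.201–0.203 m, so it had not moved since. The gripper did not go near the shade.
- **Egg dish:** It was in the left slot. I gripped it across the rack, away from its neighbour, and lifted it slowly. The depth reading put the dish at z ≈ 0.150–0.20 m, so its base is about 10 cm above the rack top (0.048 m). The tool was level and still, and the grip had not slipped, with the opening steady at about 0.685. The last state before hand-in read about 17 s, well under the 58 s limit.
- **Other things:** The other two dishes, the ramp, the hook, the scoop and the turquoise look-alikes looked unmoved in the last pictures.

**Not confirmed:** in the final pictures the gripper hid the egg. The network's only egg reports were low-scoring and away from the held dish, so they do not count as sightings. That the egg stayed in its cradle is inferred from the slow, level lift. I did not see it directly.

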